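Hang the return spring of a microscope focus drive

TASK

On the opened focus-drive plate, hang the loose coil spring on the headed anchor post: take the T-handled spring puller from the tool rack, put its pin into the round eye at the spring's free end, stretch the spring out past the post with the puller (not with the gripper's fingers), swing the hook round the post and let it back until the post holds it. Then put the puller back upright in the rack hole it came from and let go.

Things in the scene. Friction and masses are not known exactly. Their poses are not given: they have to be found in the camera images.
- puller: Spring puller, 140 g, the rack's only T-handle. Origin: on its axis at the underside of its 44 mm collar; z up the axis. Black crossbar 64 mm along y, 18 wide along x (grip across this), 36 to 60 mm above the origin, on a 14 mm neck. Below: a straight 8 mm pin with a 10 mm ball end, whose bottom is 60 mm below the origin. It hangs upright in a rack hole by its collar.
- rack: Fixed grey rack, top 80 mm above the table, open beneath its 10 mm top plate. Three 24 mm holes in a row, at y = -80, 0 and 80 mm. They hold, in any order, the puller, a round-handled driver and a ball-knobbed key (neither higher than 63 mm above the top). Origin: middle of its underside; z up.
- hook: Free end of the spring, flat 6 mm wire, always level 30 mm above the table; cannot be lifted. Origin: centre of its end eye (24 mm inside, 15 mm of room beneath). x outward along the spring. C-hook, 20 mm inside, centred at x -28; mouth to -y, between lip at x -21 and coil at x -55. Eye 118 mm from pivot when slack; stretches 85 mm, 0.8 N + 0.07 N/mm; swings freely, stays where left.
- post: Fixed anchor post on the plate (12 mm thick), 10 mm across with a 16 mm head, top 44 mm above the table. Origin: on its axis, 30 mm above the table. x level, away from the spring's pivot pin (at x -135, y 0); z up. The spring starts swung 15 to 30 deg to +y. The lip clears the post with the eye's centre 30 to 48 mm beyond it (39 best); hung, the eye rests 23 mm beyond, y near 0.

How it is judged:
On the way:
1. the spring is drawn out past the post by the puller's pin (contact force between puller and hook above 0.8 N and x of hook in the frame of post above 0.029 m), for 0.1 s.
At the end, for the whole second after the job is handed in: The spring's hook hangs on the anchor post by itself, the eye's centre 15 to 28 mm beyond the post and within 12 mm sideways, at rest; the puller is clear of it and stands at rest back in its own rack hole, within 15 mm of where it was and within 10 degrees of upright (x of hook in the frame of post between 0.015 and 0.028 m and y of hook in the frame of post between -0.012 and 0.012 m and contact force between puller and hook below 0.05 N and distance of puller from where it was at the start of the episode below 0.015 m and angle between puller's own z axis and vertical below 0.17 rad and linear speed of puller below 0.03 m/s and linear speed of hook below 0.02 m/s); the robot touches nothing.
It fails at once if the gripper's fingers touch the spring's hook (contact force between the fingers and hook above 0.5 N).
It also fails if it takes over 53 s, if anything falls off the work surface, if the arm or the gripper's body presses on something with over 40 N, if the wrist force passes 120 N, or if a joint passes its speed limit or range.

ROBOT

A 6-joint arm with a two-finger parallel gripper is mounted at the origin on the work surface. World frame = base frame: x ahead of the robot, y to its left, z up, the work surface at z = 0. Lengths are in m, angles in rad, forces in N, time in s.
With the tool pointing down it reaches from about 0.275 to 0.825 m from the base axis. Payload 4.9 kg.
Tool frame: the origin (TCP) lies midway between the tips of the shut fingers; the grasp point (between the pads) lies 19 mm behind it (bot.grip_depth is the distance from the TCP to the grasp point, in m); y points along the fingers, x is the direction in which the jaws open and shut, and the axes are right-handed (so a half turn about y gives the same grasp; the last joint's range is limited). The gripper opens to 85 mm and grips with 20 to 120 N. Pads are 22 mm wide; open, the fingers measure 114 mm over their backs; the gripper's body (76 mm by 85 mm) begins 54 mm behind the grasp point. The pads swing forward as they close: fully open they stand 13 mm farther back than shut.
Start: joints at [-1.403, 0.326, -0.193, 1.052, 0, 1.437], TCP at [0.163, -0.525, 0.231] pointing down, gripper open.
Joint ranges: [-2.65, 2.65], [-0.97, 1.79], [-1.3, 1.35], [-1.93, 2.1], [-1.47, 1.37], [-3.14, 3.14]. Speed limits (rad/s): [2.57, 2.57, 3.14, 3.14, 3.14, 3.14].

INTERFACE

Orientations are given as a unit quaternion [w, x, y, z].
In Python, from cell import bot gives the robot as it stands. Calls block until the motion is done:
- bot.move_pose(position, orientation): joint-space move of the TCP to a pose.
- bot.move_linear(position, speed=0.15, rotation=None, until_force=None): straight line of the TCP; rotation=None keeps the orientation; speed is the mean speed in m/s. With until_force (N) it stops when the force on the tool has changed by that much, and returns True; else False.
- bot.goto_joints(angles): joint-space move.
- bot.set_gripper(opening, grasp_force=None): opening from 0.0 (shut) to 1.0 (fully open); grasp_force is the grip in N (None keeps the last); returns when the fingers have stopped.
- bot.wait(seconds).
- bot.solve_ik(position, orientation): joint angles nearest the present ones, or None.
- bot.camera(name): name is "side" or "top"; returns the picture (400x640x3 uint8, red, green, blue); there is no depth.
- bot.calibration(name): a dict with "mtx" (3x3 intrinsics, pixels), "k1" (the pictures are not rectified: a ray, as slopes to the right and down, at radius r is drawn at 1 + k1 r^2 times it, then the intrinsics apply), "extrinsics" (4x4, takes a point from world to camera coordinates). Camera axes: x right, y down, z forward; pixel columns grow to the right and rows downward; lengths in m; the calibration is good to about 2 mm. A picture is of the moment at which its call begins. calibration takes no time and is no camera call.
A pose or a line that the arm cannot do raises bot.PlanningError and nothing moves.
- bot.close_job(): hands the job in, once; it reports no verdict.
Trained networks look in the newest picture that a camera, given by its name, has taken for a name from the list of things; names that differ only in an ending like _2 or _b are one class to them, and where a whole thing is asked for, a point or a joint stands for the part that bears it (a point fixed in the world has none). Each returns a list of dicts, best first, with "confidence" (0 to 1); they miss things now and then, are a little off and sometimes report something else, mostly with a low value. They report only what shows in the picture. A call takes as long as a camera call.
- bot.search_frame(camera, thing): "bbox" ([left, top, width, height] in pixels, round what is visible of it).
Readings, each from a call of its own:
- bot.read_clock(): time.
- bot.read_joint_positions(): joint angles.
- bot.read_joint_vel(): joint speeds.
- bot.read_joint_efforts(): joint torques, N m.
- bot.read_position(): TCP position.
- bot.read_tool_rot(): TCP orientation.
- bot.read_ft_force(): force on the tool from outside, world axes, zero at the start.
- bot.read_moment(): the same for the moment, N m.
- bot.read_gripper_width(): opening from 0.0 (shut) to 1.0 (fully open).
Only numpy, scipy, OpenCV 4.12 (cv2) and the standard library are available. Lean on these libraries where they do the work, as an engineer would, in place of code of your own. Each camera call takes 0.05 s, during which the arm holds its last target.

## Working session

There is one attempt and no reset: what is moved stays moved. The work goes in short steps, each a Python script; the robot and the scene stay as the last script left them, time stands still between calls to the robot, and variables do not carry over. Pictures are saved under pics/ and viewed, and the job is handed in when it is done.

```bash
mkdir -p pics; ls
python3 - <<'E'
from cell import bot
import cv2
for n in("side","top"):
    im=bot.camera(n); cv2.imwrite(f"pics/{n}0.png",im[:,:,::-1])
    c=bot.calibration(n); print(n,c)
    for t in("puller","rack","hook","post"):
        print(t,[(d['bbox'],round(d['confidence'],2)) for d in bot.search_frame(n,t)][:3])
print(bot.read_clock(),bot.read_tool_rot())
E
```

```text
pics
side {'mtx': array([[415.54918833,   0.        , 313.58219418],
       [  0.        , 415.54918833, 198.82743051],
       [  0.        ,   0.        ,   1.        ]]), 'k1': -0.10652174435440707, 'extrinsics': array([[-0.87483371, -0.48441627,  0.00261942,  0.54748293],
       [-0.3621133 ,  0.65034924, -0.66777228,  0.22927902],
       [ 0.32177622, -0.58513823, -0.74436101,  0.66766751],
       [ 0.        ,  0.        ,  0.        ,  1.        ]])}
puller [([277.6, 218.8, 24.9, 50.6], 0.63)]
rack [([213.0, 230.7, 112.1, 168.0], 0.63)]
hook [([374.1, 156.2, 44.3, 9.6], 0.65)]
post []
top {'mtx': array([[450.35632165,   0.        , 323.25240854],
       [  0.        , 450.35632165, 205.80376904],
       [  0.        ,   0.        ,   1.        ]]), 'k1': -0.09954856878545047, 'extrinsics': array([[ 0.02828854, -0.9993357 ,  0.02297623,  0.06036659],
       [-0.98822863, -0.0314165 , -0.14972368,  0.55846964],
       [ 0.15034605, -0.01847031, -0.98846088,  0.77239113],
       [ 0.        ,  0.        ,  0.        ,  1.        ]])}
puller [([233.4, 176.3, 43.4, 30.5], 0.77)]
rack [([138.4, 173.3, 156.0, 74.1], 0.75)]
hook [([435.3, 210.1, 39.0, 38.3], 0.69)]
post [([465.3, 191.2, 14.8, 9.2], 0.53)]
0.5 [ 0.56949971 -0.56947306  0.41916801 -0.41912849]
```

Run:
```python
import cv2
a=cv2.imread("pics/top0.png"); b=cv2.imread("pics/side0.png")
cv2.imwrite("pics/t_rack.png",cv2.resize(a[150:270,120:310],None,fx=4,fy=4,interpolation=cv2.INTER_CUBIC))
cv2.imwrite("pics/t_spring.png",cv2.resize(a[150:290,380:560],None,fx=4,fy=4,interpolation=cv2.INTER_CUBIC))
cv2.imwrite("pics/s_spring.png",cv2.resize(b[100:240,320:500],None,fx=4,fy=4,interpolation=cv2.INTER_CUBIC))
```

```text
(no output)
```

View pics/top0.png

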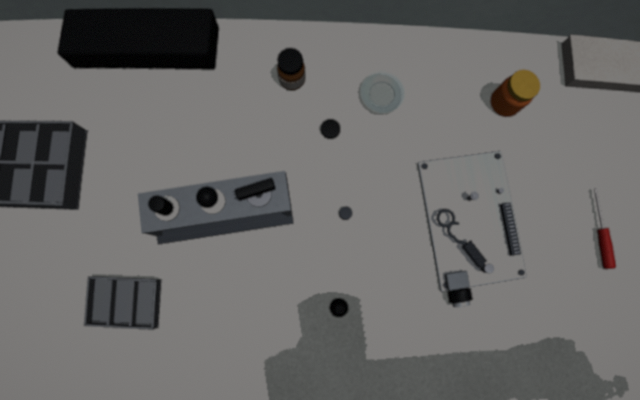

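View pics/side0.png

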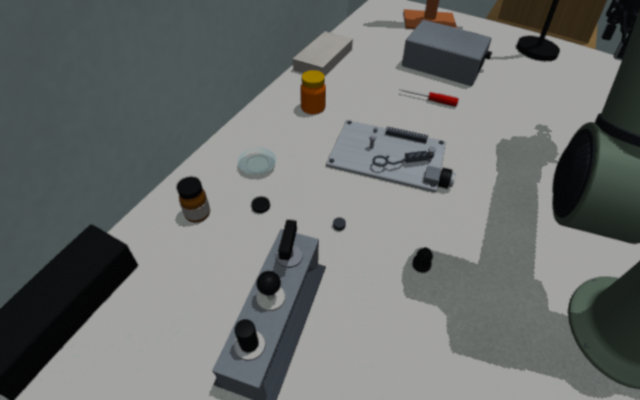

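```bash
ls pics
```

```text
s_spring.png
side0.png
t_rack.png
t_spring.png
top0.png
```

View pics/t_rack.png

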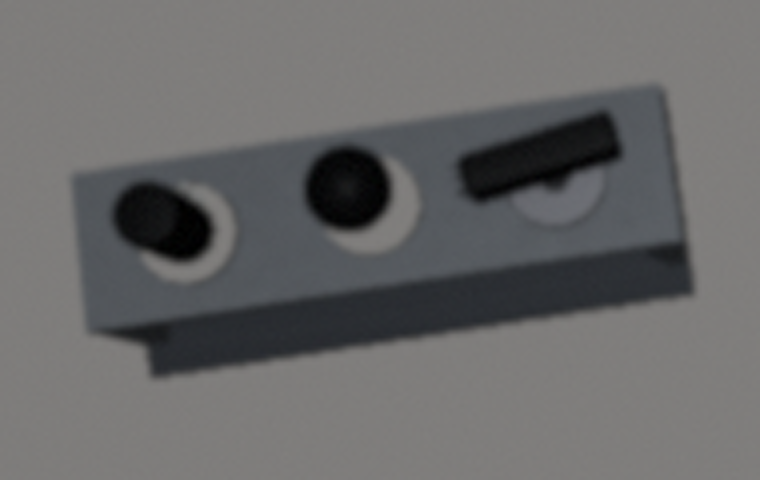

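View pics/t_spring.png

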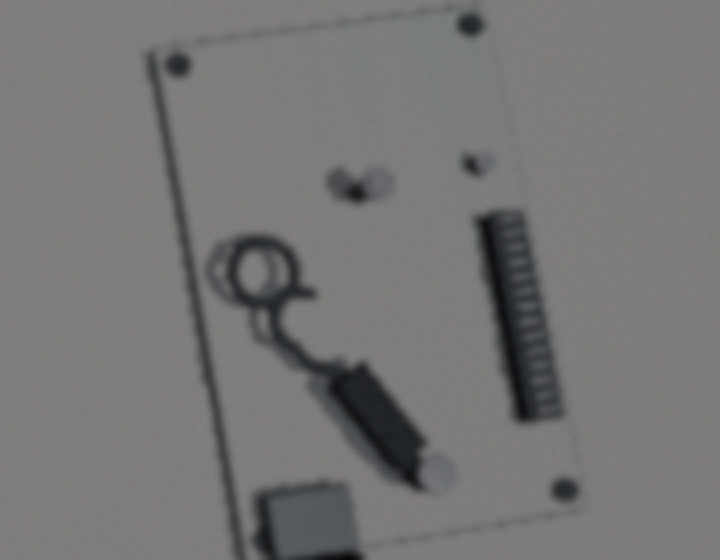

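View pics/s_spring.png

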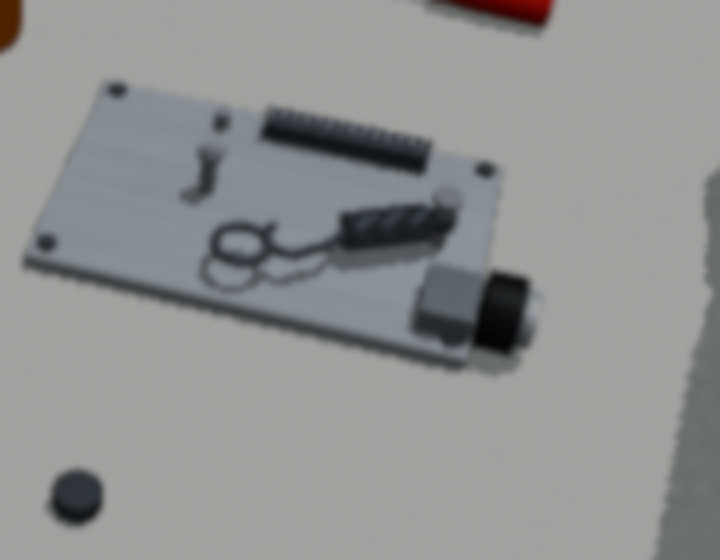

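The top view shows the puller's crossbar centred near (255,189), the eye near (445.5,218), the pivot head near (489,268) and the headed post near (474.5,195.5). In the side view the same three spring points are at about (380,161), (432,149) and (373,137.5). I'll triangulate from these.

```bash
cat > h.py <<'E'
import numpy as np
from cell import bot
from scipy.optimize import least_squares
C={n:bot.calibration(n) for n in("side","top")}
def proj(n,p):
    c=C[n];q=c['extrinsics'][:3]@np.append(p,1);s=q[:2]/q[2];s=s*(1+c['k1']*(s@s))
    return c['mtx'][:2,:2]@s+c['mtx'][:2,2]
def tri(top,side):
    r=least_squares(lambda p:np.r_[proj('top',p)-top,proj('side',p)-side],[.4,0,.05]);return r.x,np.abs(r.fun).max()
def at(n,uv,z):
    return np.append(least_squares(lambda p:proj(n,[p[0],p[1],z])-uv,[.4,0]).x,z)
def tc(x,y):return np.array([120+(x+.5)/4-.5,150+(y+.5)/4-.5])
def ts(x,y):return np.array([380+(x+.5)/4-.5,150+(y+.5)/4-.5])
def ss(x,y):return np.array([320+(x+.5)/4-.5,100+(y+.5)/4-.5])
E
cat > a.py <<'E'
from h import *
np.set_printoptions(precision=4,suppress=True)
eye=tri(ts(262,272),ss(240,243));print('eye',eye,at('top',ts(262,272),.03),at('side',ss(240,243),.03))
post=tri(ts(378,182),ss(211,150));print('post',post,at('top',ts(378,182),.044),at('side',ss(211,150),.044))
piv=tri(ts(437,473),ss(447,197));print('piv',piv)
for x,y in[(460,158),(608,112),(620,152),(478,200)]:print('bar',at('top',tc(x,y),.14))
print('collar',at('top',tc(557,187),.086))
for x,y in[(72,175),(660,85),(682,245),(88,332)]:print('rack',at('top',tc(x,y),.08))
E
python3 a.py
python3 - <<'E'
import cv2
b=cv2.imread("pics/side0.png")
cv2.imwrite("pics/s_rack.png",cv2.convertScaleAbs(cv2.resize(b[200:400,200:340],None,fx=4,fy=4,interpolation=cv2.INTER_CUBIC)[:600],alpha=2))
E
```

```text
eye (array([ 0.5432, -0.1493,  0.0297]), np.float64(0.03785097315568464)) [ 0.5432 -0.1492  0.03  ] [ 0.543 -0.149  0.03 ]
post (array([ 0.5849, -0.2015,  0.0408]), np.float64(0.2594008213483221)) [ 0.5847 -0.2003  0.044 ] [ 0.5831 -0.1979  0.044 ]
piv (array([ 0.4521, -0.225 ,  0.0448]), np.float64(0.013213170788674233))
bar [0.5638 0.2209 0.14  ]
bar [0.5843 0.1628 0.14  ]
bar [0.5682 0.1572 0.14  ]
bar [0.5471 0.2127 0.14  ]
collar [0.5624 0.1885 0.086 ]
rack [0.5621 0.4016 0.08  ]
rack [0.6098 0.1467 0.08  ]
rack [0.5399 0.1344 0.08  ]
rack [0.494  0.3885 0.08  ]
```

View pics/s_rack.png

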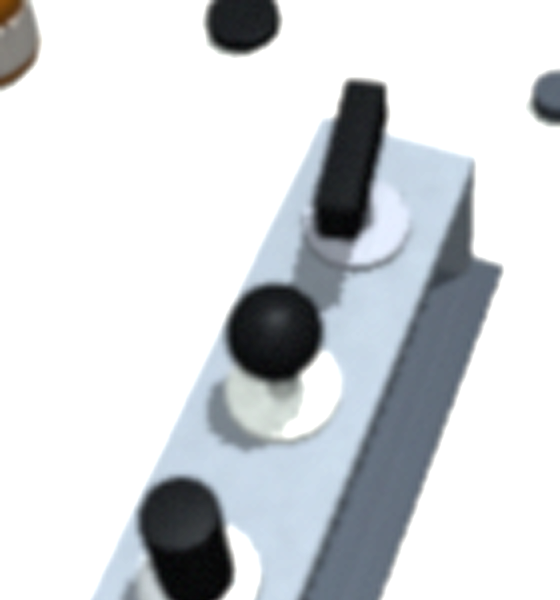

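The independent checks agree: pivot to post measures 135 mm, pivot to eye 118.5 mm, and the rack corners put the hole at the puller's position. Next is the grasp. The bar lies at -70.6°, so the jaw axis is at 19.4°.

```bash
cat >> h.py <<'E'
from scipy.spatial.transform import Rotation
def quat(a):
    c,s=np.cos(a),np.sin(a)
    q=Rotation.from_matrix(np.array([[c,s,0],[s,-c,0],[0,0,-1.]])).as_quat();return [q[3],q[0],q[1],q[2]]
A=np.deg2rad(19.4)
PUL=np.array([.5658,.1885]); POST=np.array([.5846,-.2007]); PIV=np.array([.4521,-.225])
u=(POST-PIV)/np.linalg.norm(POST-PIV); th0=np.arctan2(u[1],u[0])
def pol(R,phi): # world xy at distance R from pivot, swing phi (deg) from post x axis
    t=th0+np.deg2rad(phi);return PIV+R*np.array([np.cos(t),np.sin(t)])
def shot(tag):
    import cv2
    for n in("side","top"): cv2.imwrite(f"pics/{n}{tag}.png",bot.camera(n)[:,:,::-1])
E
python3 - <<'E'
from h import *
np.set_printoptions(precision=3,suppress=True)
for a in(A,A+np.pi):
    for p in([*PUL,.2],[*PUL,.109],[.543,-.149,.2],[*pol(.182,0),.105]):
        print(bot.solve_ik(p,quat(a)))
print(np.rad2deg(th0), bot.read_clock())
E
```

```text
None
None
None
[ 0.039  1.167 -0.72  -1.887 -1.271  0.   ]
None
None
None
None
10.392344105336266 0.5
```

The tool's y axis is the approach direction, so I need to fix the quaternion helper.

```bash
sed -i 's/\[\[c,s,0\],\[s,-c,0\],\[0,0,-1.\]\]/[[c,0,-s],[s,0,c],[0,-1.,0]]/' h.py
python3 - <<'E'
from h import *
np.set_printoptions(precision=3,suppress=True)
for a in(A,A+np.pi):
    for p in([*PUL,.2],[*PUL,.109],[.543,-.149,.2],[*pol(.182,0),.105]):
        print(bot.solve_ik(p,quat(a)))
E
```

```text
[ 0.198  0.433 -0.115  1.023  0.     1.43 ]
[ 0.198  0.514 -0.235  0.822  0.     1.43 ]
[-0.399  0.372 -0.208  0.99   0.     0.833]
[-0.407  0.625 -0.047  0.899  0.     0.825]
[ 0.198  0.433 -0.115  1.023  0.    -1.712]
[ 0.198  0.514 -0.235  0.822  0.    -1.712]
[-0.399  0.372 -0.208  0.99   0.    -2.308]
[-0.407  0.625 -0.047  0.899  0.    -2.317]
```

```bash
python3 - <<'E'
from h import *
bot.move_pose([*PUL,.2],quat(A)); 
bot.move_linear([*PUL,.109],speed=.12)
bot.set_gripper(0.0,grasp_force=100)
print(bot.read_gripper_width(),bot.read_ft_force(),bot.read_clock())
shot(1)
bot.move_linear([*PUL,.205],speed=.12)
shot(2)
print(bot.read_ft_force(),bot.read_clock(),bot.read_position())
E
python3 - <<'E'
import cv2,numpy as np
a=[cv2.imread(f"pics/{n}2.png") for n in("top","side")]
x=cv2.resize(a[0][100:250,180:330],(400,400)); y=cv2.resize(a[1][100:300,200:400],(400,400))
cv2.imwrite("pics/c2.png",cv2.convertScaleAbs(np.hstack([x,y]),alpha=1.6))
E
```

```text
0.19186609450447928 [0.22943016 0.51128394 1.83945697] 4.925
[ 0.33905798 -0.39390207 -2.2058238 ] 6.075 [0.56505478 0.18833993 0.20381568]
```

View pics/c2.png

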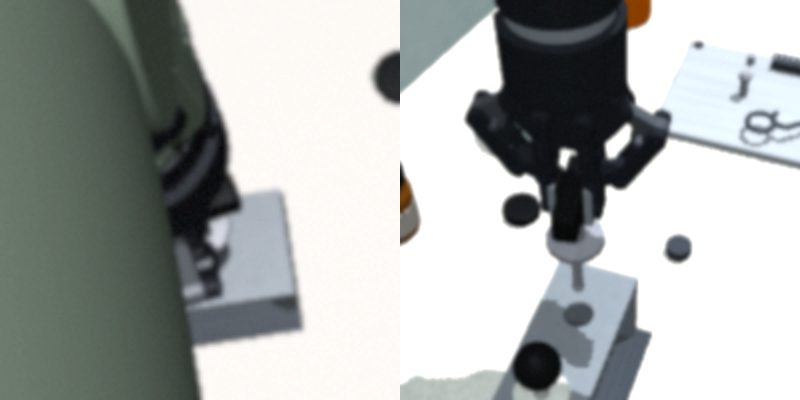

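Run:
```python
from h import *
import cv2
print('pred ball ctr',proj('side',[.565,.1883,.1198]),'collar under',proj('side',[.565,.1883,.1748]),'hole',proj('side',[*PUL,.08]))
b=cv2.imread("pics/side2.png")
cv2.imwrite("pics/c3.png",cv2.convertScaleAbs(cv2.resize(b[190:270,250:330],(640,640)[:2],interpolation=cv2.INTER_CUBIC)[:600],alpha=1.5))
```

```text
pred ball ctr [289.52068875 241.68296925] collar under [287.98064351 219.56397069] hole [290.04468816 255.8797722 ]
```

View pics/c3.png

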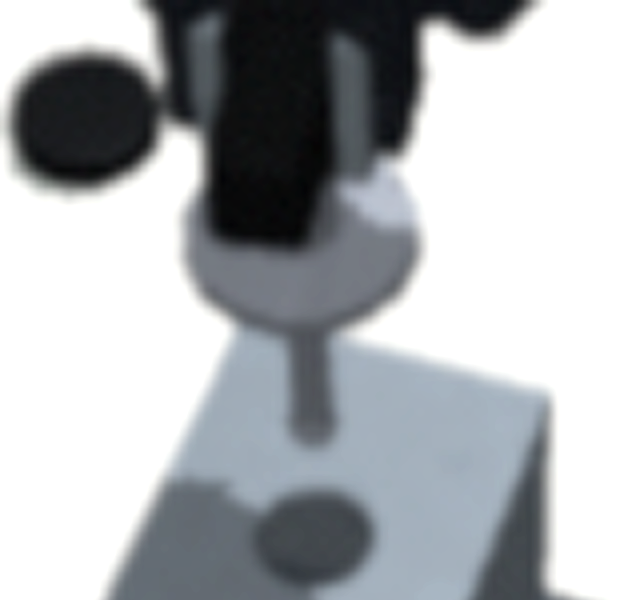

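Run:
```python
from h import *
import cv2
E0=np.array([.5432,-.1493])
bot.move_linear([.5432,.0,.205],speed=.25)
bot.move_linear([*E0,.205],speed=.25)
bot.move_linear([*E0,.135],speed=.12)
p=bot.read_position();print(p,bot.read_ft_force(),bot.read_clock())
shot(3)
z=p[2]-.109+.08-.06
print('pred ball',proj('side',[*p[:2],z+.005]),proj('top',[*p[:2],z+.005]),'eye',proj('side',[*E0,.03]))
b=cv2.imread("pics/side3.png")
cv2.imwrite("pics/c4.png",cv2.convertScaleAbs(cv2.resize(b[110:185,335:435],(800,600),interpolation=cv2.INTER_CUBIC),alpha=1.5))
```

```text
[ 0.54370207 -0.14891357  0.13555336] [ 0.49250991  0.4231118  -1.31205116] 8.4667
pred ball [380.48710561 152.92217349] [448.4090523  215.85376135] eye [379.59010446 160.25101295]
```

View pics/c4.png

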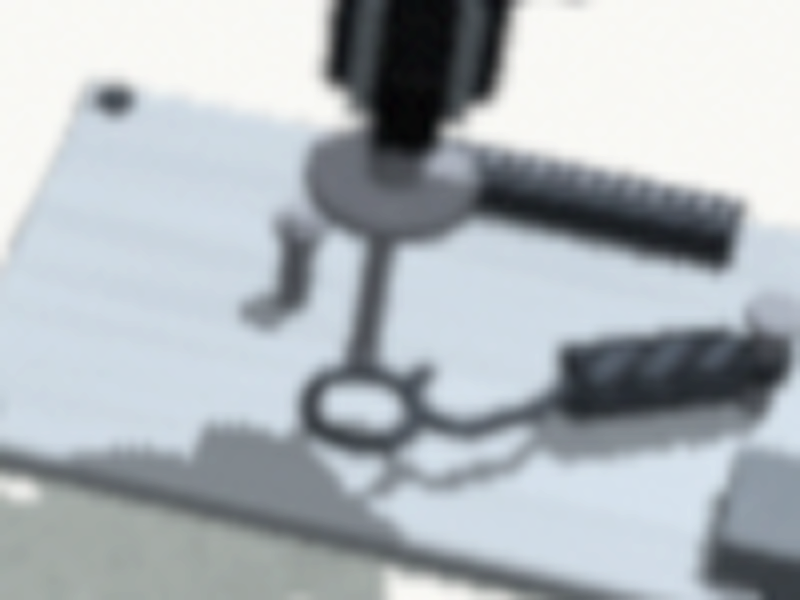

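View pics/top3.png

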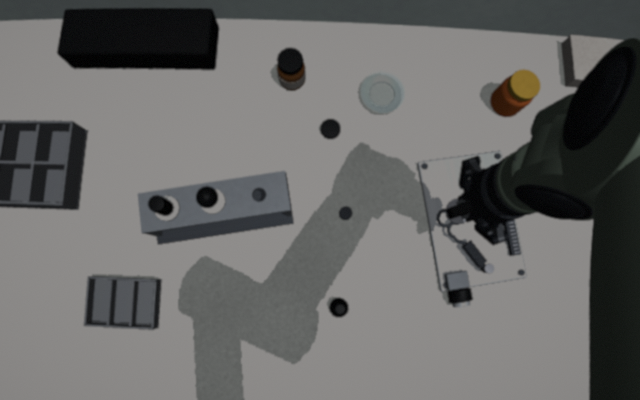

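Run:
```python
from h import *
import cv2
b=cv2.imread("pics/side3.png")
cv2.imwrite("pics/c5.png",cv2.convertScaleAbs(cv2.resize(b[125:170,360:405],(600,600),interpolation=cv2.INTER_LANCZOS4),alpha=2.2))
p=np.array([.5437,-.1489])
f=lambda q:((q-[360,125]+.5)*600/45-.5).round(0)
z0=.1356-.109+.08
for z in(z0,z0-.05,z0-.055,z0-.06):print(f(proj('side',[*p,z])))
print('eye',f(proj('side',[.5432,-.1493,.03])))
n=p+0
for d in range(0,360,45):
  t=np.deg2rad(d);print(d,f(proj('side',[p[0]+.022*np.cos(t),p[1]+.022*np.sin(t),z0])))
```

```text
[322. 112.]
[283. 355.]
[279. 378.]
[276. 401.]
eye [267. 476.]
0 [191.  68.]
45 [189. 136.]
90 [267. 192.]
135 [378. 201.]
180 [454. 157.]
225 [452.  88.]
270 [375.  35.]
315 [268.  26.]
```

View pics/c5.png

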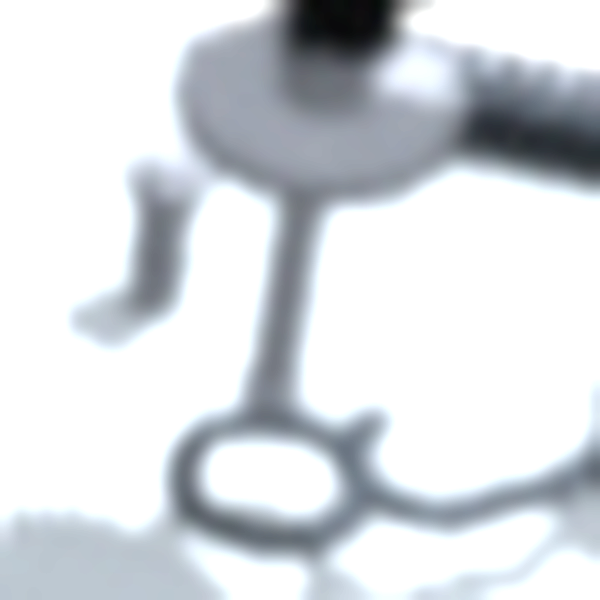

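Collar and pin match the predictions to within a pixel. Extrapolated down, the ball lands at the eye's centre, so I'm lowering it now.

Run:
```python
from h import *
import cv2
E0=np.array([.5432,-.1493])
print(bot.move_linear([*E0,.1055],speed=.06,until_force=4))
bot.wait(.2)
p=bot.read_position();print(p,bot.read_ft_force(),bot.read_clock())
shot(4)
b=cv2.imread("pics/side4.png")
cv2.imwrite("pics/c6.png",cv2.convertScaleAbs(cv2.resize(b[125:185,350:430],(800,600),interpolation=cv2.INTER_LANCZOS4),alpha=1.8))
```

```text
False
[ 0.54352417 -0.14944552  0.10586876] [-0.66111225  0.32493876 -0.37020703] 9.4083
```

View pics/c6.png

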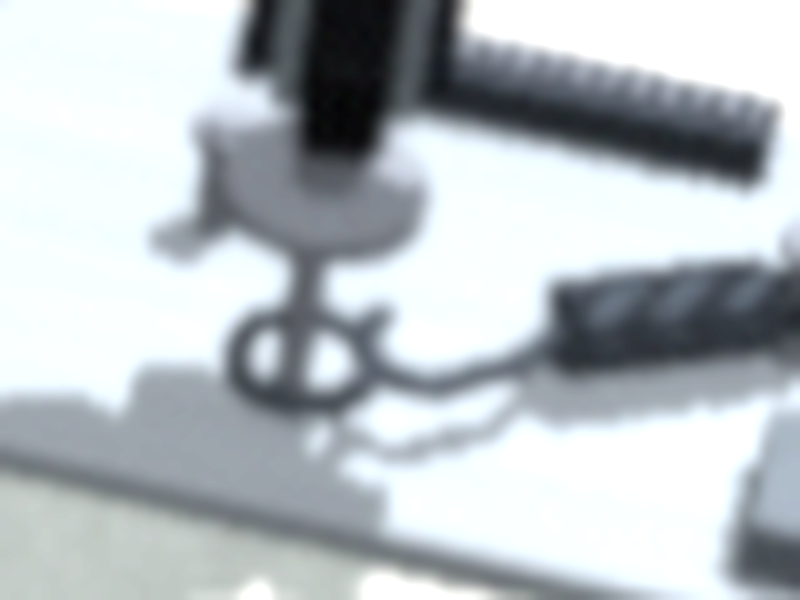

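The pin is in the eye. Now I'll stretch radially and check.

Run:
```python
from h import *
import cv2
for R in (.14,.16,.183):
    bot.move_linear([*pol(R,29.3),.1055],speed=.06)
    f=bot.read_ft_force();print(R,bot.read_position(),f,np.linalg.norm(f[:2]),bot.read_clock())
bot.wait(.2)
shot(5)
b=cv2.imread("pics/side5.png")
cv2.imwrite("pics/c7.png",cv2.convertScaleAbs(cv2.resize(b[115:175,350:430],(800,600),interpolation=cv2.INTER_LANCZOS4),alpha=1.8))
f=lambda q:((q-[350,115]+.5)*10-.5).round(0)
print('eye pred@174',f(proj('side',[*pol(.174,29.3),.03])), 'pin at hook plane',f(proj('side',[*pol(.182,29.3),.03])))
```

```text
0.14 [ 0.55991464 -0.13531453  0.10535034] [-1.26461198 -0.78057065 -0.76817959] 1.4861137297710376 10.0167
0.16 [ 0.57532384 -0.12258173  0.10537684] [-1.95350446 -1.85977605 -1.11162232] 2.697210903416053 10.5
0.183 [ 0.59245552 -0.10829684  0.10530865] [-3.75343251 -2.65277125 -1.63786306] 4.596243128328022 11.0333
eye pred@174 [ 55. 488.] pin at hook plane [ 20. 493.]
```

View pics/c7.png

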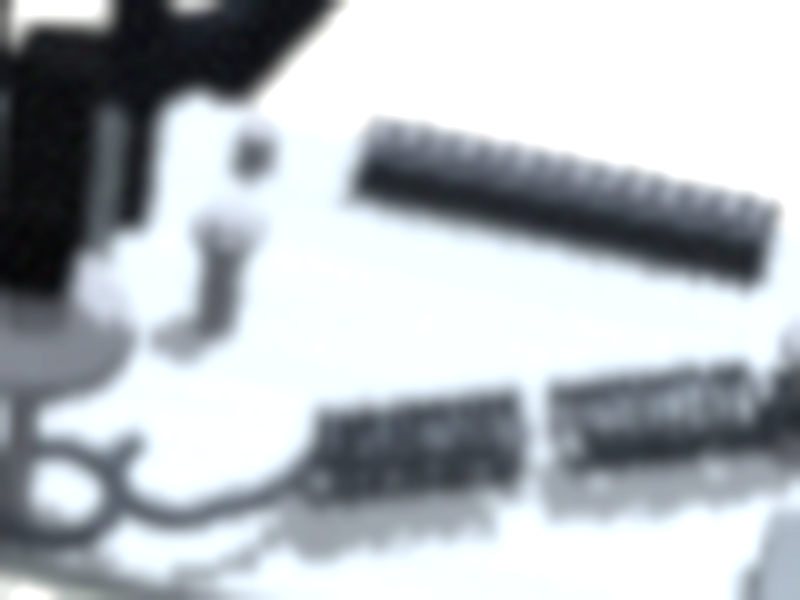

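The force of 4.6 N matches a stretch of about 55 mm, and the eye is where predicted. Next I swing it on an arc to 0°.

Run:
```python
from h import *
import cv2
for phi in (24,18,12,6,0):
    bot.move_linear([*pol(.183,phi),.1055],speed=.06)
    f=bot.read_ft_force();print(phi,f.round(2),np.linalg.norm(f[:2]).round(2),bot.read_clock())
bot.wait(.2)
shot(6)
b=cv2.imread("pics/side6.png")
cv2.imwrite("pics/c8.png",cv2.convertScaleAbs(cv2.resize(b[105:165,340:420],(800,600),interpolation=cv2.INTER_LANCZOS4),alpha=1.8))
f=lambda q:((q-[340,105]+.5)*10-.5).round(0)
print('eye pred@174',f(proj('side',[*pol(.174,0),.03])),'post',f(proj('side',[*POST,.03])),f(proj('side',[*POST,.044])))
```

```text
24 [-3.63 -3.48 -2.23] 5.03 11.7667
18 [-3.26 -2.21 -1.68] 3.94 12.2333
12 [-3.41 -1.55 -2.07] 3.74 12.7
6 [-4.42 -1.67 -1.46] 4.73 13.1667
0 [-5.14 -0.48 -1.42] 5.16 13.6333
eye pred@174 [155. 328.] post [321. 364.] [327. 317.]
```

View pics/c8.png

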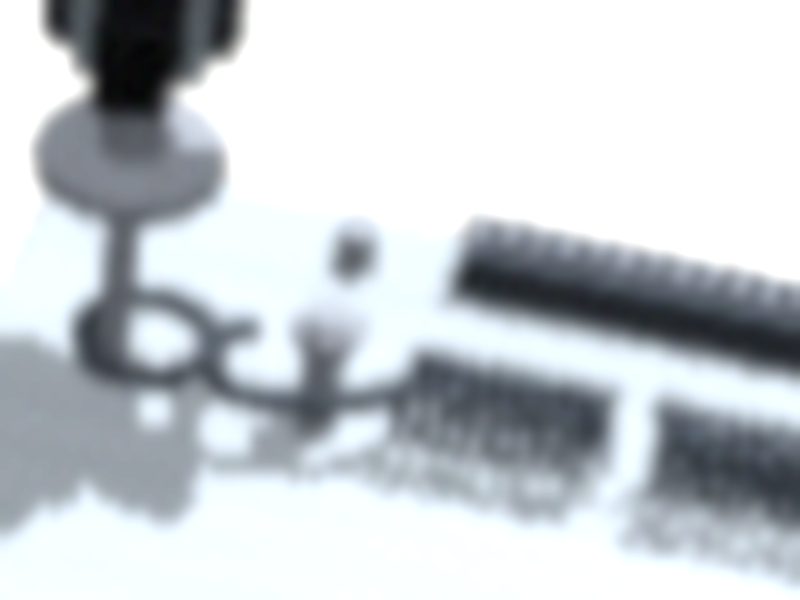

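The post stands inside the hook's mouth, with the lip at (245,325) beyond it and the wire passing on its near side. Letting back.

Run:
```python
from h import *
import cv2
for R in (.175,.168,.163,.158):
    bot.move_linear([*pol(R,0),.1055],speed=.04)
    f=bot.read_ft_force();print(R,f.round(2),bot.read_clock())
bot.wait(.2);print(bot.read_ft_force())
shot(7)
b=cv2.imread("pics/side7.png")
cv2.imwrite("pics/c9.png",cv2.convertScaleAbs(cv2.resize(b[105:165,340:420],(800,600),interpolation=cv2.INTER_LANCZOS4),alpha=1.8))
f=lambda q:((q-[340,105]+.5)*10-.5).round(0)
print('eye pred@158',f(proj('side',[*pol(.158,0),.03])))
```

```text
0.175 [-4.71 -1.35 -0.83] 14.2833
0.168 [-4.56 -0.45 -1.99] 14.6083
0.163 [-0.62  0.85 -0.9 ] 14.8833
0.158 [-0.23 -0.38 -2.1 ] 15.1583
[-0.44803395  0.38259799 -1.46894762]
eye pred@158 [222. 343.]
```

View pics/c9.png

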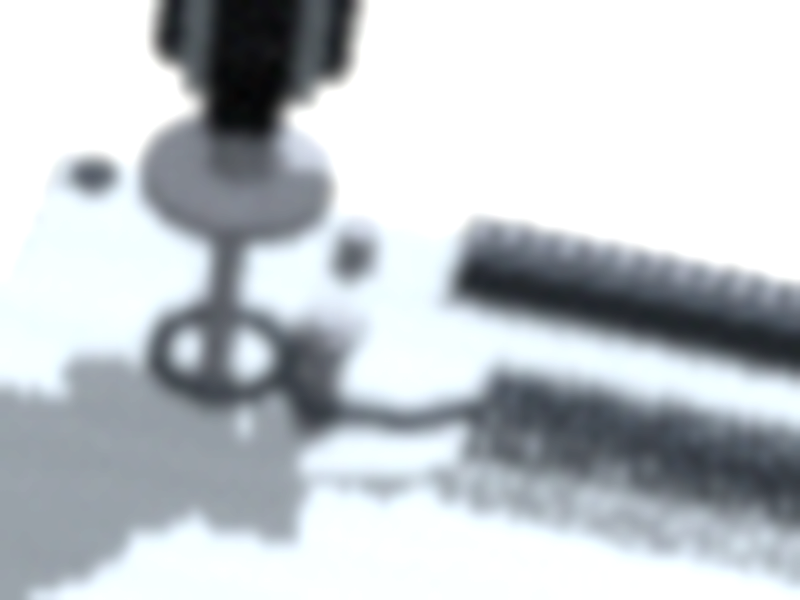

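The force dropped to about zero and the hook rests on the post with the pin loose in the eye. I'll lift out and return to above the rack hole.

Run:
```python
from h import *
import cv2
print(bot.move_linear([*pol(.158,0),.150],speed=.06,until_force=6))
bot.move_linear([*pol(.158,0),.215],speed=.15)
bot.move_linear([.5658,.0,.215],speed=.25)
bot.move_linear([*PUL,.215],speed=.25)
bot.move_linear([*PUL,.190],speed=.1)
bot.wait(.3)
p=bot.read_position();print(p,bot.read_ft_force(),bot.read_clock())
shot(8)
b=cv2.imread("pics/side8.png")
c=cv2.resize(b[190:270,250:330],(600,600),interpolation=cv2.INTER_LANCZOS4)
d=cv2.imread("pics/top8.png");d=cv2.resize(d[170:270,400:500],(200,200))
c[:200,:200]=d
cv2.imwrite("pics/c10.png",cv2.convertScaleAbs(c,alpha=1.6))
f=lambda q:((q-[250,190]+.5)*7.5-.5).round(0)
print('ball',f(proj('side',[*p[:2],p[2]-.109+.025])),'hole',f(proj('side',[*PUL,.08])))
```

```text
False
[0.5661611  0.18852885 0.19059506] [ 0.4207957  -0.43888767 -2.23088743] 19.4833
ball [297. 426.] hole [304. 497.]
```

View pics/c10.png

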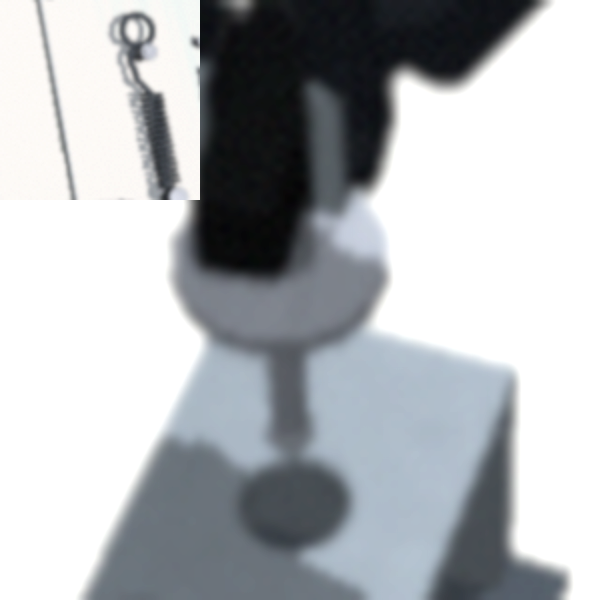

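View pics/side8.png

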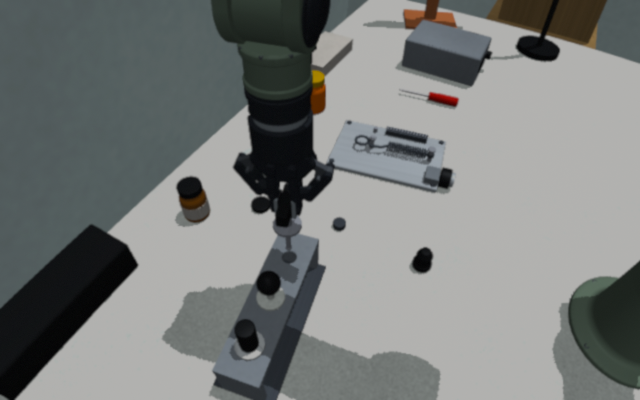

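The top inset shows the hook hanging on the post. The pin is lined up over its hole, within about 1.5 mm relative. Lowering with a force guard.

Run:
```python
from h import *
import cv2
print(bot.move_linear([*PUL,.108],speed=.07,until_force=4))
bot.wait(.2)
print(bot.read_position(),bot.read_ft_force(),bot.read_clock())
shot(9)
b=cv2.imread("pics/side9.png")
cv2.imwrite("pics/c11.png",cv2.convertScaleAbs(cv2.resize(b[190:270,250:330],(600,600),interpolation=cv2.INTER_LANCZOS4),alpha=1.6))
```

```text
True
[0.56532125 0.18839568 0.10919142] [-0.16348064 -0.57066714  5.57036187] 20.875
```

View pics/c11.png

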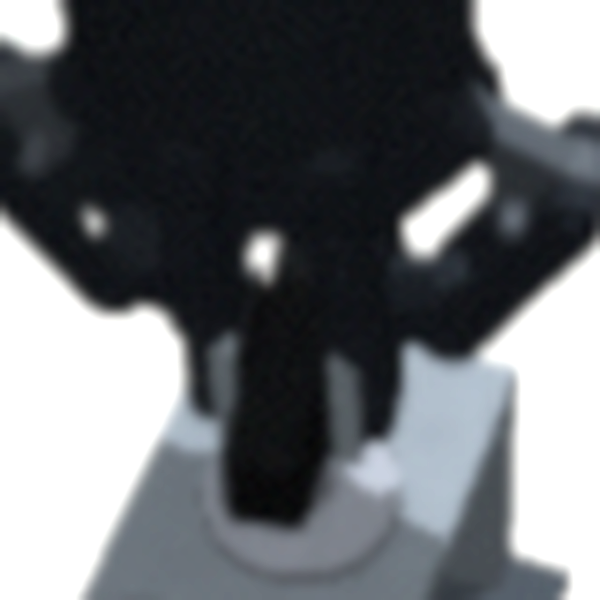

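It seated at the original height (TCP 0.1092). Releasing, retreating and checking.

Run:
```python
from h import *
import cv2
p=bot.read_position()
bot.set_gripper(1.0); bot.wait(.3)
bot.move_linear([p[0],p[1],.24],speed=.1)
bot.goto_joints([-1.403,0.326,-0.193,1.052,0,1.437])
bot.wait(.5)
shot(10); print(bot.read_clock(),bot.read_ft_force())
a=cv2.imread("pics/top0.png");b=cv2.imread("pics/top10.png");s=cv2.imread("pics/side10.png");s0=cv2.imread("pics/side0.png")
r=lambda i:cv2.resize(i,(400,300),interpolation=cv2.INTER_CUBIC)
o=np.vstack([np.hstack([r(a[165:225,220:300]),r(b[165:225,220:300])]),np.hstack([r(b[180:285,400:540]),r(s[205:280,250:350])])])
cv2.imwrite("pics/c12.png",cv2.convertScaleAbs(o,alpha=1.6))
```

```text
26.9083 [ 0.69653058 -0.09841665  0.56691867]
```

View pics/c12.png

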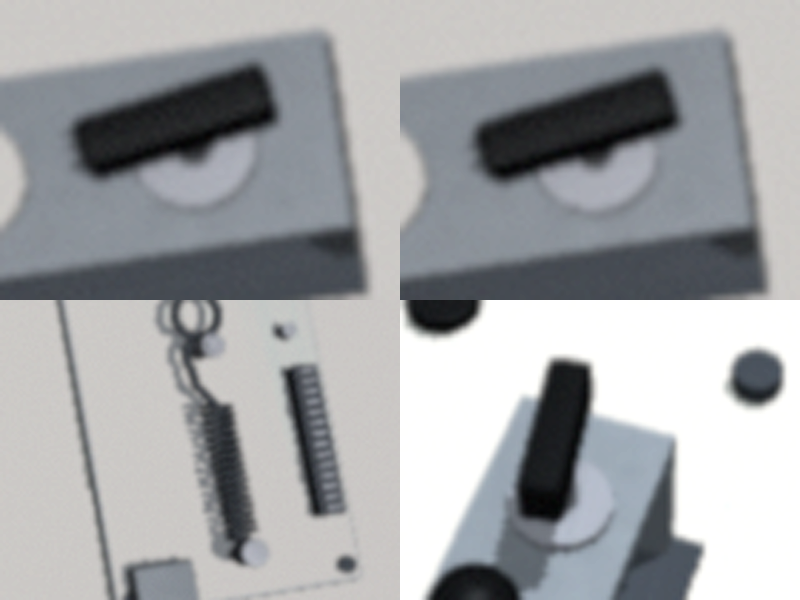

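The puller stands where it was, within about 1 px. I'll measure the hung eye once more before handing in.

Run:
```python
from h import *
import cv2
b=cv2.imread("pics/top10.png")
cv2.imwrite("pics/c13.png",cv2.convertScaleAbs(cv2.resize(b[165:225,430:510],(800,600),interpolation=cv2.INTER_CUBIC),alpha=1.8))
print(((proj('top',[*pol(.158,0),.03])-[430,165]+.5)*10-.5))
```

```text
[397.21695296 198.75045029]
```

View pics/c13.png

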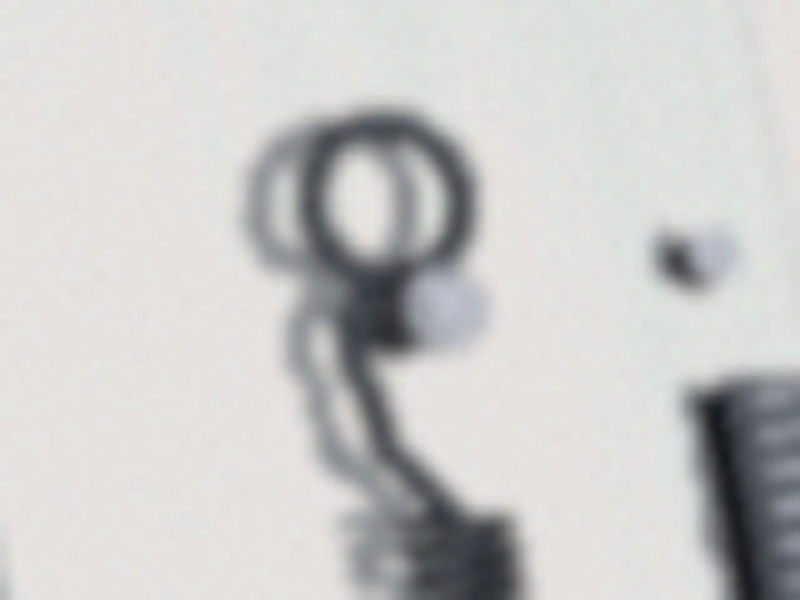

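Run:
```python
from cell import bot
bot.close_job()
```

```text
the job is handed in; nothing more can be done
```

The spring is hung on the anchor post, the puller is back in its own rack hole, and the job is handed in. The last clock reading before that was 26.9 s; no verdict is reported.

- **What I did:** I took the puller from the rack, put its pin in the eye and drew the spring out to about 39 mm beyond the post, pulling with 4.6 N. I then swung the hook round at that stretch and let it back. The pin went slack at about zero force, so I lifted it out and put the puller back.
- **Hook:** The last top picture shows it holding on the post by itself. The eye is about 23 mm beyond the post and about 2 mm to the side.
- **Puller:** It stands upright in its original hole, within about 1 pixel (roughly 2 mm) of where it was at the start.
- **Robot:** It is back at its start pose with the gripper open, touching nothing.
- **Small disagreement:** The side camera was about 1 pixel off my model at the rack. The pin and the hole shifted together, so it made no difference. No check failed.

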